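Point out the uncovered dish and its lid

TASK

One of the four culture dishes on the microscope stage has been left uncovered: point it out to a colleague by holding your fingertips, from above, one to four centimetres over the middle of that dish for two seconds. Then point out in the same way, again for two seconds, the lid on the table that fits it, and finish with the hand raised at least 20 cm above the table. Touch and move nothing, and do not come down over any other dish or lid.

Things in the scene. Friction and masses are not known exactly. Their poses are not given: they have to be found in the camera images.
- stage: Black microscope stage on four steel pillars, 210 x 260 mm; its flat insert has four round seats, centres at +-27 mm along the stage's x and +-32 mm along its y. Origin on the table under the insert's centre, z up. Insert top 129 mm above the table, dishes' feet at 124 mm. Two motors stick out 43 mm past its +x and +y sides, below 115 mm. Fixed; place and yaw vary.
- dish_open: The uncovered culture dish: open, round, frosted plastic, 35 mm across, 10 mm high, walls 1.2 mm, so one sees its floor. It is in one of the four seats. Origin at the centre of its underside, z up; its rim is 10 mm above that, 134 mm above the table. Loose, 12 g: it must not be touched.
- dish_a: A covered culture dish in one of the seats: 35 mm dish with its 40 mm lid on, 13 mm high overall, the same frosted plastic. Origin at the centre of its underside, z up. Loose.
- dish_b: A covered culture dish in one of the seats: 35 mm dish with its 40 mm lid on, 13 mm high overall, the same frosted plastic. Origin at the centre of its underside, z up. Loose.
- dish_c: A covered culture dish in one of the seats: 35 mm dish with its 40 mm lid on, 13 mm high overall, the same frosted plastic. Origin at the centre of its underside, z up. Loose.
- lid_small: A round dish lid lying top side up on the table to the right of the stage, 40 mm across and 8 mm high, the same frosted plastic. The smallest of the three lids: it is the one that fits a 35 mm dish. Origin at the centre of its underside on the table, z up. Loose.
- lid_medium: A round dish lid lying top side up on the table to the right of the stage, 54 mm across and 9 mm high, the same frosted plastic. Belongs to a 50 mm dish: too large. Origin at the centre of its underside on the table, z up. Loose.
- lid_large: A round dish lid lying top side up on the table to the right of the stage, 66 mm across and 10 mm high, the same frosted plastic. The largest; belongs to a 60 mm dish: too large. Origin at the centre of its underside on the table, z up. Loose.
Things that resemble listed ones, but are neither listed nor needed, are in the scene too. Leave any black look-alike of the dish_open alone.

How it is judged:
By the outcome, as a careful person would: the job done as asked, in the order asked, and still so for the second after the job is handed in, with the robot touching nothing.
It also fails if it takes over 48 s, if anything falls off the work surface, if the arm or the gripper's body presses on something with over 40 N, if the wrist force passes 120 N, or if a joint passes its speed limit or range.

ROBOT

A 6-joint arm with a two-finger parallel gripper is mounted at the origin on the work surface. World frame = base frame: x ahead of the robot, y to its left, z up, the work surface at z = 0. Lengths are in m, angles in rad, forces in N, time in s.
With the tool pointing down it reaches from about 0.275 to 0.85 m from the base axis. Payload 19 kg.
Tool frame: the origin (TCP) lies at the centre of the arm's flange, where the gripper is bolted on; the fingertips stand 173 mm ahead of it and the grasp point (between the pads) lies 155 mm ahead of it; z points along the fingers, y is the line along which they close (so a half turn about z gives the same grasp; the last joint's range is limited). The gripper opens to 85 mm and grips with 20 to 120 N. Pads are 22 mm wide; open, the fingers measure 114 mm over their backs; the gripper's body (76 mm by 85 mm) begins 54 mm behind the grasp point. The pads swing forward as they close: fully open they stand 13 mm farther back than shut.
Start: joints at [-1.306, 0.15, 1.437, -0, 1.554, -0.134], TCP at [0.223, -0.53, 0.405] pointing down, gripper open.
Joint ranges: [-2.8, 2.8], [-0.68, 2.1], [0.12, 2.68], [-1.39, 4.53], [0.16, 2.79], [-2.81, 2.81]. Speed limits (rad/s): [1.89, 1.89, 2.22, 3.01, 3.01, 3.01].

INTERFACE

Orientations are given as a unit quaternion [x, y, z, w].
In Python, from workcell import r, eyes, close_job gives the robot as it stands.
- The arm moves only by the shell command python3 -m creep 'ROWS' [FORCE]. ROWS is a JSON object of lists of equal length, an entry for each row: "delta_pos": the shift along the tool's x, y, z in mm, a list of three; "roll": the turn about the tool's z in rad; "gripper": the closure, from 0 (fully open) to 1 (shut). A call has 1 to 5 rows; each row shifts and turns the commanded pose from where the row before left it, along the tool's axes as they then stand; what a row does not reach is not made up. A row lasts 1/12 s, in which the tool goes at most 41.7 mm and 7.16 degrees, less where a joint would pass 70% of its speed; a pose out of reach is approached as far as the arm can. A call is refused whole if a number of a shift passes 41.7 or a number of a turn 0.125, either way. A call with a gripper value outside its range is refused whole. The fingers move at their own pace and stop on an object; FORCE is the grip in N (left out, the last holds). Time passes only in rows, so rows that do not move let the fingers close. It gives the time, the measured TCP pose, the force, the opening and the grip force at its end, in the units of the state.
- r.state(): the state, without advancing time (a new reading comes with each control period).
- eyes.capture(name): name is "side" or "top"; returns the picture (384x512x3 uint8, blue, green, red); there is no depth.
- eyes.camera_model(name): a dict with "intrinsics" (3x3 intrinsics, pixels), "k1" (the pictures are not rectified: a ray, as slopes to the right and down, at radius r is drawn at 1 + k1 r^2 times it, then the intrinsics apply), "rvec" (rotation vector, rad) and "tvec" (3), from world to camera coordinates, as OpenCV has them. Camera axes: x right, y down, z forward; pixel columns grow to the right and rows downward; lengths in m; the calibration is good to about 2 mm. A picture is of the moment at which its call begins. camera_model takes no time and is no camera call.
- close_job(): hands the job in; it is judged then, once.
The state is a dict: "clock": time; "joint_pos": joint angles; "qvel": joint speeds; "joint_efforts": joint torques, N m; "position": TCP position; "eef_rot": TCP orientation; "contact_force": force on the tool from outside, world axes, zero at the start; "ft_torque": the same for the moment, N m; "width": finger opening in m; "grip_force": force on a finger pad.
Only numpy, scipy, OpenCV 4.12 (cv2) and the standard library are available. Lean on these libraries where they do the work, as an engineer would, in place of code of your own. Each camera call takes 0.05 s, during which the arm holds its last target. There are 200 camera calls.

## Working session

There is one attempt and no reset: what is moved stays moved. The work goes in short steps, Python scripts to look and compute and a shell command to move; the robot and the scene stay as the last step left them, time stands still between calls to the robot, and variables do not carry over. Pictures are saved under pics/ and viewed, at most 10 in all, crops included, and the job is handed in when it is done.

```bash
mkdir -p pics
cat > h.py <<'E'
import numpy as np, cv2
from workcell import r, eyes
def ray(name,u,v):
    m=eyes.camera_model(name);K=np.array(m["intrinsics"]);R=cv2.Rodrigues(np.array(m["rvec"],float))[0];t=np.array(m["tvec"],float).ravel()
    p=cv2.undistortPoints(np.array([[[u,v]]],float),K,np.array([m["k1"],0,0,0,0.]))[0,0]
    return -R.T@t, R.T@np.array([p[0],p[1],1])
def onplane(name,u,v,z):
    c,d=ray(name,u,v);return c+d*(z-c[2])/d[2]
def proj(name,P):
    m=eyes.camera_model(name)
    return cv2.projectPoints(np.array(P,float).reshape(-1,1,3),np.array(m["rvec"],float),np.array(m["tvec"],float),np.array(m["intrinsics"]),np.array([m["k1"],0,0,0,0.]))[0].reshape(-1,2)
E
python3 - <<'E'
from h import *
for n in("top","side"):
    i=eyes.capture(n);cv2.imwrite(f"pics/{n}0.png",i)
a=cv2.resize(cv2.imread("pics/top0.png"),(800,600),interpolation=cv2.INTER_CUBIC);cv2.imwrite("pics/top0b.png",a)
a=cv2.resize(cv2.imread("pics/side0.png"),(800,600),interpolation=cv2.INTER_CUBIC);cv2.imwrite("pics/side0b.png",a)
print(r.state())
for n in("top","side"):print(ray(n,256,192))
E
```

```text
{'clock': 0.1, 'joint_pos': array([-1.30597119e+00,  1.50909050e-01,  1.43791608e+00, -4.39849305e-06,
        1.55383173e+00, -1.33984283e-01]), 'qvel': array([ 7.75259147e-04, -2.45066670e-03, -1.36428074e-03, -3.62292817e-04,
        2.75902382e-05,  1.16220517e-03]), 'joint_efforts': array([ 5.73491736e-03, -7.14377260e+01, -5.71794140e+01, -1.65786473e-04,
        7.07622748e-03, -2.37160367e-05]), 'position': array([ 0.22326512, -0.5298468 ,  0.40417642]), 'eef_rot': array([ 9.80184524e-01,  1.98085879e-01, -3.69797842e-05, -5.30820988e-04]), 'contact_force': array([ 0.11216588, -0.35412733, -0.36285855]), 'ft_torque': array([-0.03256312,  0.03239418,  0.00056152]), 'grip_force': 0.0, 'width': 0.08572575832978807}
(array([ 0.38373302, -0.04192945,  1.1220849 ]), array([ 0.19516579,  0.00601813, -0.98095041]))
(array([0.12958933, 0.56431304, 0.54555116]), array([ 0.50846391, -0.70036086, -0.50100342]))
```

View pics/top0b.png

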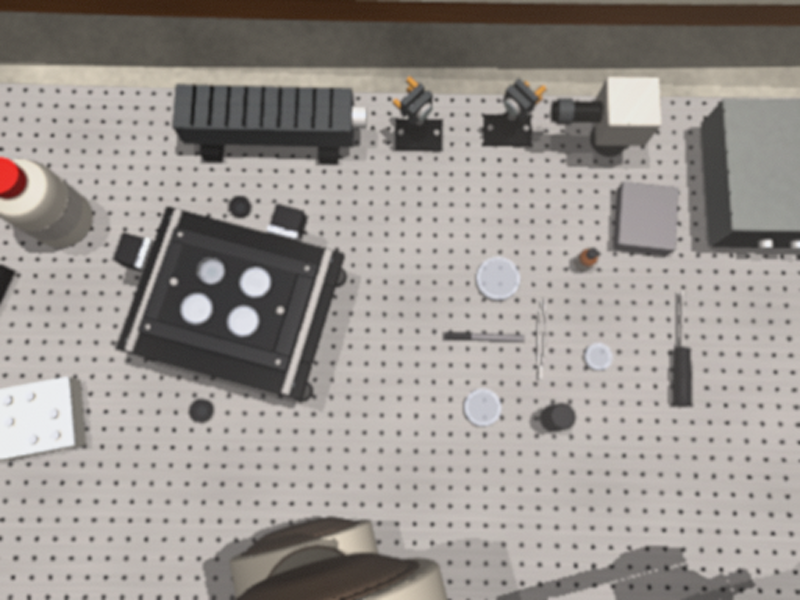

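View pics/side0b.png

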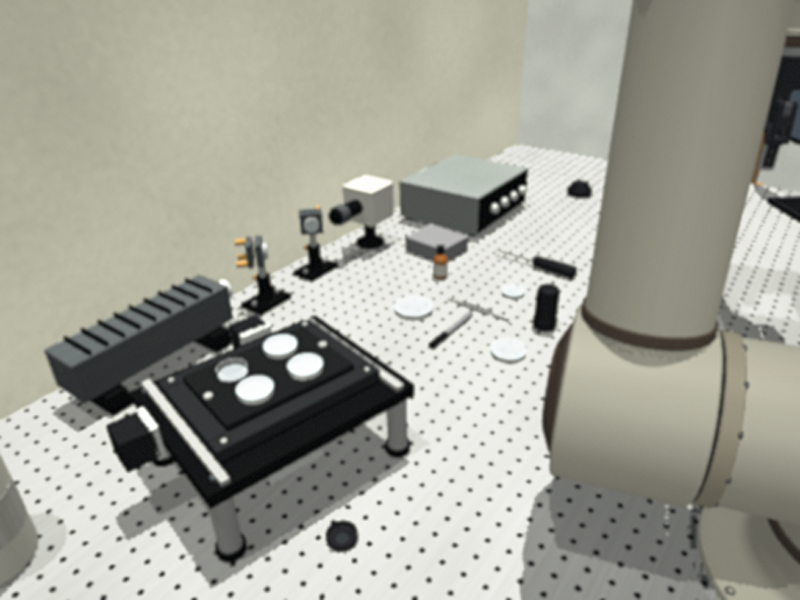

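Top view (enlarged pixels): the stage carries four dishes. The one at (211,271) is greyish with a visible floor, while (255,282), (197,308) and (243,321) are solid white. In the side view the open one is at (232,370). The lids on the table are (498,278) largest, (482,407) medium and (598,357) smallest. The black discs at (240,206) and (201,410) are look-alikes.

Run:
```python
from h import *
i=cv2.imread("pics/top0.png")
a=cv2.resize(i[160:220,100:180],(480,360),interpolation=cv2.INTER_CUBIC);b=cv2.resize(i[160:280,280:400],(300,300),interpolation=cv2.INTER_CUBIC)
o=np.zeros((360,790,3),np.uint8);o[:,:480]=a;o[:300,485:785]=b;cv2.imwrite("pics/crop.png",o)
g=i.min(2)
# dishes: bright against black insert
def comps(mask,x0,y0,x1,y1,z):
    m=np.zeros_like(mask);m[y0:y1,x0:x1]=mask[y0:y1,x0:x1]
    for c in cv2.findContours(m,cv2.RETR_EXTERNAL,cv2.CHAIN_APPROX_NONE)[0]:
        if cv2.contourArea(c)<60: continue
        (u,v),ax,_=cv2.fitEllipse(c); P=onplane("top",u,v,z);Q=onplane("top",u+ax[0]/2,v,z)
        print(np.round([u,v,*ax],1),np.round(P,4),"diam",round(2*np.linalg.norm(Q-P)*1000,1))
print("dishes");comps((g>90).astype(np.uint8)*255,114,163,175,217,.135)
hsv=cv2.cvtColor(i,cv2.COLOR_BGR2HSV)
d=((i[...,0].astype(int)-i[...,2])>3).astype(np.uint8)*255
d=cv2.morphologyEx(d,cv2.MORPH_OPEN,np.ones((3,3)))
print("lids");comps(d,285,155,405,280,.008)
for n,u,v in(("open",232,370),("small",513,291)):print(n,onplane("side",u*.64,v*.64,.134 if n=="open" else .008))
```

```text
dishes
[155.2 205.   19.7  20.6] [0.5491 0.1713 0.135 ] diam 40.5
[125.2 197.1  19.6  20.9] [0.5646 0.2339 0.135 ] diam 40.2
[163.  180.2  19.6  20.2] [0.6016 0.1584 0.135 ] diam 40.7
[134.8 173.1  16.3  17.1] [0.6158 0.2179 0.135 ] diam 33.8
lids
[308.3 260.4  22.2  22.8] [ 0.4491 -0.1568  0.008 ] diam 50.4
[382.5 228.   15.4  16.4] [ 0.5263 -0.3277  0.008 ] diam 35.2
[318.3 177.9  25.9  26.6] [ 0.642  -0.1815  0.008 ] diam 61.1
open [0.61365316 0.22315699 0.134     ]
small [ 0.52627077 -0.3251685   0.008     ]
```

View pics/crop.png

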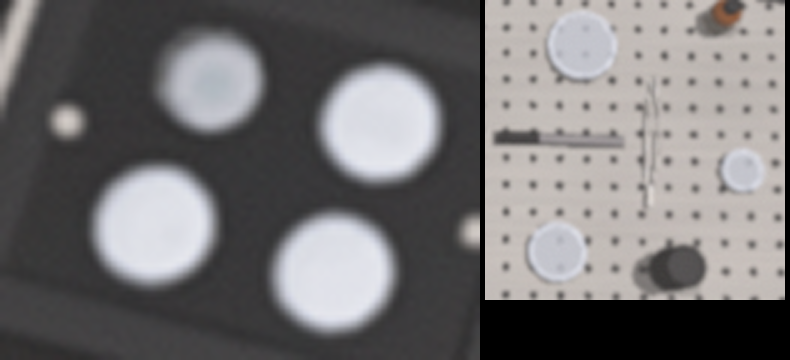

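The crop confirms it. The upper-left dish at (135,173) is the uncovered one: about 34 mm across, with its wall and floor visible, while the others measure 40 mm. The small lid is at (382,228), about 35–40 mm against 50 and 61 mm. The targets are dish (0.617, 0.220) and lid (0.526, -0.327). I'm moving high with the gripper shut.

```bash
python3 -m creep '{"delta_pos":[[10,-8,0],[20,-16,-5],[30,-25,-5],[30,-25,-5],[30,-25,-5]],"roll":[0,0,0,0,0],"gripper":[1,1,1,1,1]}' 20
python3 -m creep '{"delta_pos":[[30,-25,0],[30,-25,0],[30,-25,0],[30,-25,0],[30,-25,0]],"roll":[0,0,0,0,0],"gripper":[1,1,1,1,1]}'
python3 -m creep '{"delta_pos":[[30,-25,0],[30,-25,0],[30,-25,0],[30,-25,0],[30,-25,0]],"roll":[0,0,0,0,0],"gripper":[1,1,1,1,1]}'
cat >> h.py <<'E'
def togo(T):
    from scipy.spatial.transform import Rotation as Ro
    s=r.state();print("tool mm",np.round(Ro.from_quat(s["eef_rot"]).inv().apply(np.array(T)-s["position"])*1000,1),s["clock"],s["position"],s["width"],s["joint_pos"].round(2))
E
python3 -c "
from h import *
togo([.617,.2205,.42])"
```

```text
clock: 0.52
position: [0.2958, -0.39, 0.4245]
eef_rot: [0.98, 0.198, -0.0, -0.0]
contact_force: [1.7, -0.1, 0.3]
width: 0.0255
grip_force: 0.0
clock: 0.93
position: [0.3852, -0.2161, 0.4247]
eef_rot: [0.98, 0.198, 0.0, -0.0]
contact_force: [1.2, -0.8, -0.2]
width: -0.0
grip_force: 0.0
clock: 1.35
position: [0.4747, -0.0426, 0.4248]
eef_rot: [0.98, 0.198, 0.0, -0.0]
contact_force: [0.5, -1.2, -0.4]
width: 0.0003
grip_force: 0.0
tool mm [ 233.3 -187.1    4.8] 1.35 [ 0.47473105 -0.04257383  0.42475517] 0.0002851444951282862 [-0.25 -0.06  1.62  0.    1.58  0.92]
```

```bash
python3 -m creep '{"delta_pos":[[30,-25,0],[30,-24,0],[30,-24,0],[30,-24,0],[30,-24,0]],"roll":[0,0,0,0,0],"gripper":[1,1,1,1,1]}'
python3 -m creep '{"delta_pos":[[30,-24,0],[25,-20,0],[18,-14,0],[10,-8,0],[0,0,0]],"roll":[0,0,0,0,0],"gripper":[1,1,1,1,1]}'
python3 -c "
from h import *
togo([.617,.2205,.33])
s=r.state();p=s['position']
for n in('top','side'):
  i=eyes.capture(n);tip=proj(n,[p-[0,0,.173],p-[0,0,.186],[.617,.2205,.134]]);print(n,tip.round(1))
  if n=='side': 
    u,v=tip[0].astype(int);x0=max(u-100,0);y0=max(v-75,0);print(x0,y0);cv2.imwrite('pics/tip.png',cv2.resize(i[y0:y0+150,x0:x0+200],None,fx=4,fy=4,interpolation=cv2.INTER_CUBIC))
"
```

```text
clock: 1.77
position: [0.566, 0.1271, 0.4246]
eef_rot: [0.98, 0.198, -0.0, -0.0]
contact_force: [0.4, -1.7, 0.2]
width: -0.0003
grip_force: 0.0
clock: 2.18
position: [0.6171, 0.2203, 0.4236]
eef_rot: [0.98, 0.199, -0.001, -0.0]
contact_force: [-0.5, -0.7, -0.5]
width: 0.0
grip_force: 0.0
tool mm [ 0.1 -0.1 93.6] 2.1833 [0.6170784  0.22029055 0.42364866] 1.1025721255038343e-05 [0.23 0.32 1.2  0.   1.63 1.4 ]
top [[118.1 157.8]
 [120.  159.6]
 [133.7 172.6]]
side [[137.3 177.2]
 [138.6 184.2]
 [148.4 235.4]]
37 102
```

View pics/tip.png

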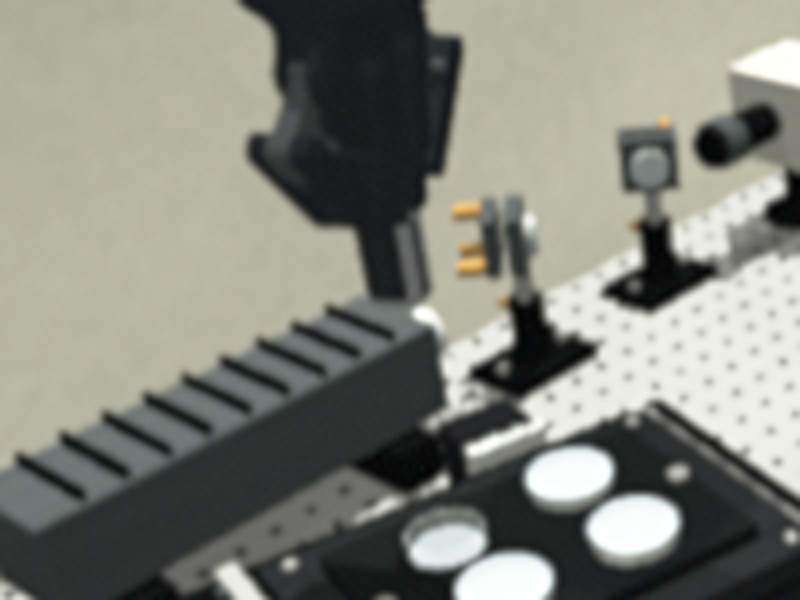

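The fingertips appear at about (138,176), matching the 173 mm projection. The dish at crop (445,540) is clearly the open one, so I'm going down 94 mm and holding.

```bash
python3 -m creep '{"delta_pos":[[0,0,20],[0,0,25],[0,0,25],[0,0,16],[0,0,8]],"roll":[0,0,0,0,0],"gripper":[1,1,1,1,1]}'
python3 -m creep '{"delta_pos":[[0,0,0],[0,0,0],[0,0,0],[0,0,0],[0,0,0]],"roll":[0,0,0,0,0],"gripper":[1,1,1,1,1]}'
python3 -c "
from h import *
togo([.617,.2205,.33])
a=eyes.capture('top')[130:220,80:190];b=eyes.capture('side')[165:265,95:205]
cv2.imwrite('pics/hold.png',np.hstack([cv2.resize(a,(398,400),interpolation=2),cv2.resize(b,(398,400),interpolation=2)]))
"
```

```text
clock: 2.7
position: [0.616, 0.2167, 0.3286]
eef_rot: [0.98, 0.198, -0.001, 0.0]
contact_force: [0.2, 0.1, -0.4]
width: -0.0003
grip_force: 0.0
clock: 3.12
position: [0.6169, 0.2176, 0.3318]
eef_rot: [0.98, 0.198, 0.001, -0.0]
contact_force: [-1.3, 0.5, -0.6]
width: 0.0002
grip_force: 0.0
tool mm [ 1.2 -2.6  1.8] 3.1167 [0.61694028 0.21763541 0.33175813] 0.00021863840453111285 [0.22 0.35 1.34 0.   1.45 1.39]
```

View pics/hold.png

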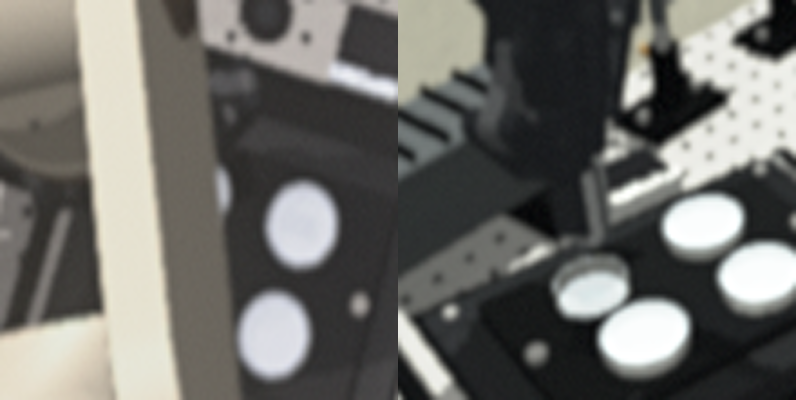

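The fingertips hover just above the open dish and touch nothing. I'll correct by about 3 mm, then hold.

```bash
python3 -m creep '{"delta_pos":[[1,-3,1],[0,0,0],[0,0,0],[0,0,0],[0,0,0]],"roll":[0,0,0,0,0],"gripper":[1,1,1,1,1]}' | sed -n 1,2p
python3 -m creep '{"delta_pos":[[0,0,0],[0,0,0],[0,0,0],[0,0,0],[0,0,0]],"roll":[0,0,0,0,0],"gripper":[1,1,1,1,1]}' | sed -n 1,2p
python3 -m creep '{"delta_pos":[[0,0,0],[0,0,0],[0,0,0],[0,0,0],[0,0,0]],"roll":[0,0,0,0,0],"gripper":[1,1,1,1,1]}' | sed -n 1,2p
python3 -m creep '{"delta_pos":[[0,0,0],[0,0,0],[0,0,0],[0,0,0],[0,0,0]],"roll":[0,0,0,0,0],"gripper":[1,1,1,1,1]}' | sed -n 1,2p
python3 -m creep '{"delta_pos":[[0,0,0],[0,0,0],[0,0,0],[0,0,0],[0,0,0]],"roll":[0,0,0,0,0],"gripper":[1,1,1,1,1]}' | sed -n 1,2p
python3 -m creep '{"delta_pos":[[0,0,0],[0,0,0],[0,0,0],[0,0,0],[0,0,0]],"roll":[0,0,0,0,0],"gripper":[1,1,1,1,1]}' | sed -n 1,2p
python3 -m creep '{"delta_pos":[[0,0,0],[0,0,0],[0,0,0],[0,0,0],[0,0,0]],"roll":[0,0,0,0,0],"gripper":[1,1,1,1,1]}' | sed -n 1,2p
python3 -c "
from h import *
togo([.617,.2205,.33]);togo([.5263,-.327,.43])"
```

```text
clock: 3.63
position: [0.6166, 0.2208, 0.3297]
clock: 4.05
position: [0.6166, 0.2208, 0.3297]
clock: 4.47
position: [0.6166, 0.2208, 0.3298]
clock: 4.88
position: [0.6166, 0.2208, 0.3297]
clock: 5.3
position: [0.6166, 0.2208, 0.3297]
clock: 5.72
position: [0.6167, 0.2208, 0.3297]
clock: 6.13
position: [0.6166, 0.2208, 0.3297]
tool mm [ 0.2  0.4 -0.3] 6.1333 [0.61663629 0.22077751 0.3297362 ] -0.00021114987240491434 [0.23 0.35 1.34 0.   1.45 1.4 ]
tool mm [-296.   469.7 -100.3] 6.1333 [0.61663629 0.22077751 0.3297362 ] -0.00021114987240491434 [0.23 0.35 1.34 0.   1.45 1.4 ]
```

Held for over 2.4 s. Now I'm rising and crossing to the lid.

```bash
python3 -m creep '{"delta_pos":[[0,0,-15],[0,0,-25],[0,0,-25],[0,0,-20],[0,0,-15]],"roll":[0,0,0,0,0],"gripper":[1,1,1,1,1]}' | sed -n 1,2p
python3 -m creep '{"delta_pos":[[-10,16,0],[-18,29,0],[-20,32,0],[-20,32,0],[-20,32,0]],"roll":[0,0,0,0,0],"gripper":[1,1,1,1,1]}' | sed -n 1,2p
python3 -m creep '{"delta_pos":[[-20,32,0],[-20,32,0],[-20,32,0],[-20,32,0],[-20,32,0]],"roll":[0,0,0,0,0],"gripper":[1,1,1,1,1]}' | sed -n 1,2p
python3 -m creep '{"delta_pos":[[-20,32,0],[-20,32,0],[-20,32,0],[-18,29,0],[-12,18,0]],"roll":[0,0,0,0,0],"gripper":[1,1,1,1,1]}' | sed -n 1,2p
python3 -m creep '{"delta_pos":[[-10,14,0],[-6,8,0],[0,0,0],[0,0,0],[0,0,0]],"roll":[0,0,0,0,0],"gripper":[1,1,1,1,1]}' | sed -n 1,2p
python3 -c "
from h import *
togo([.5263,-.327,.204])"
```

```text
clock: 6.55
position: [0.6165, 0.2208, 0.432]
clock: 6.97
position: [0.5897, 0.0553, 0.4298]
clock: 7.38
position: [0.5595, -0.1313, 0.4299]
clock: 7.8
position: [0.5319, -0.2994, 0.4295]
clock: 8.22
position: [0.5269, -0.3218, 0.4298]
tool mm [ -2.7   4.6 225.8] 8.2167 [ 0.52694299 -0.32180338  0.42980902] 0.00044023595397711093 [-0.67  0.23  1.29  0.    1.62  0.5 ]
```

```bash
python3 -m creep '{"delta_pos":[[-3,5,10],[0,0,25],[0,0,30],[0,0,30],[0,0,30]],"roll":[0,0,0,0,0],"gripper":[1,1,1,1,1]}' | sed -n 1,4p
python3 -m creep '{"delta_pos":[[0,0,25],[0,0,20],[0,0,10],[0,0,0],[0,0,0]],"roll":[0,0,0,0,0],"gripper":[1,1,1,1,1]}' | sed -n 1,4p
python3 -c "
from h import *
togo([.5263,-.327,.204])
b=eyes.capture('side')[130:280,260:400];cv2.imwrite('pics/lid.png',cv2.resize(b,(560,600),interpolation=2))"
```

```text
clock: 8.63
position: [0.5258, -0.3278, 0.3029]
eef_rot: [0.98, 0.199, 0.0, 0.0]
contact_force: [0.6, -0.7, -0.3]
clock: 9.05
position: [0.526, -0.3284, 0.25]
eef_rot: [0.98, 0.198, 0.0, -0.0]
contact_force: [0.5, -0.8, 0.2]
tool mm [ 0.8 -1.2 46. ] 9.05 [ 0.52603962 -0.3283711   0.25003559] -0.00014077459668624355 [-0.68  0.34  1.53  0.    1.28  0.49]
```

View pics/lid.png

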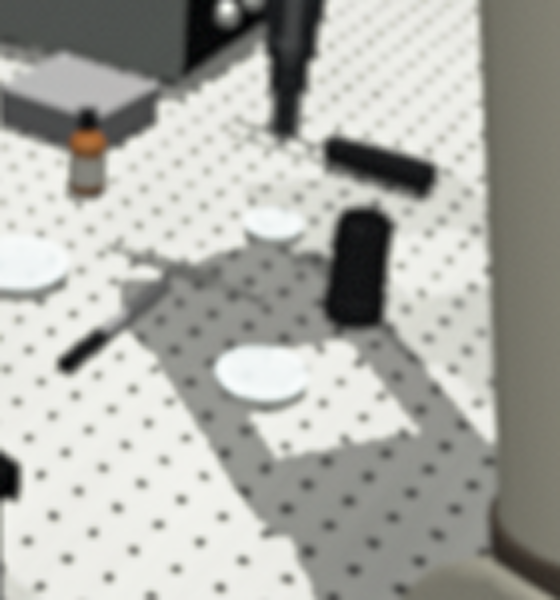

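The fingertips at crop (287,130) are straight above the small lid at (273,222), and the black cylinder at (358,265) is clear. I have 46 mm left to descend.

```bash
python3 -m creep '{"delta_pos":[[1,-1,15],[0,0,15],[0,0,11],[0,0,5],[0,0,0]],"roll":[0,0,0,0,0],"gripper":[1,1,1,1,1]}' | sed -n 1,4p
python3 -m creep '{"delta_pos":[[0,0,0],[0,0,0],[0,0,0],[0,0,0],[0,0,0]],"roll":[0,0,0,0,0],"gripper":[1,1,1,1,1]}' | sed -n 1,4p
python3 -c "
from h import *
togo([.5263,-.327,.204])
b=eyes.capture('side')[130:280,260:400];cv2.imwrite('pics/lid2.png',cv2.resize(b,(560,600),interpolation=2))"
```

```text
clock: 9.52
position: [0.5263, -0.3272, 0.2033]
eef_rot: [0.98, 0.198, -0.0, -0.0]
contact_force: [-0.5, -0.1, 0.2]
clock: 9.93
position: [0.5264, -0.3273, 0.2041]
eef_rot: [0.98, 0.198, 0.0, 0.0]
contact_force: [-0.3, -0.2, 0.3]
tool mm [ 0.  -0.3  0.1] 9.9333 [ 0.5264276  -0.32732272  0.20411128] 0.00016845032591153032 [-0.68  0.38  1.57  0.    1.19  0.49]
```

View pics/lid2.png

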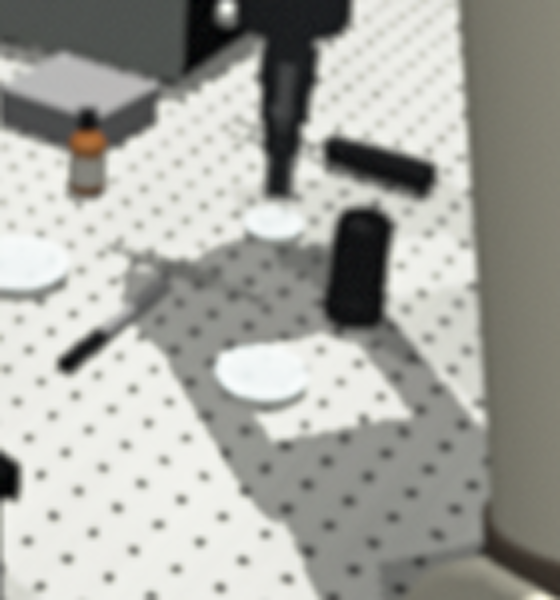

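The fingertips at (278,192) are about 23 mm above the centre of the small lid at (273,222). I'll hold, then rise.

```bash
python3 -m creep '{"delta_pos":[[0,0,0],[0,0,0],[0,0,0],[0,0,0],[0,0,0]],"roll":[0,0,0,0,0],"gripper":[1,1,1,1,1]}' | sed -n 1,2p
python3 -m creep '{"delta_pos":[[0,0,0],[0,0,0],[0,0,0],[0,0,0],[0,0,0]],"roll":[0,0,0,0,0],"gripper":[1,1,1,1,1]}' | sed -n 1,2p
python3 -m creep '{"delta_pos":[[0,0,0],[0,0,0],[0,0,0],[0,0,0],[0,0,0]],"roll":[0,0,0,0,0],"gripper":[1,1,1,1,1]}' | sed -n 1,2p
python3 -m creep '{"delta_pos":[[0,0,0],[0,0,0],[0,0,0],[0,0,0],[0,0,0]],"roll":[0,0,0,0,0],"gripper":[1,1,1,1,1]}' | sed -n 1,2p
python3 -m creep '{"delta_pos":[[0,0,0],[0,0,0],[0,0,0],[0,0,0],[0,0,0]],"roll":[0,0,0,0,0],"gripper":[1,1,1,1,1]}' | sed -n 1,2p
python3 -m creep '{"delta_pos":[[0,0,0],[0,0,0],[0,0,0],[0,0,0],[0,0,0]],"roll":[0,0,0,0,0],"gripper":[1,1,1,1,1]}' | sed -n 1,2p
python3 -m creep '{"delta_pos":[[0,0,-15],[0,0,-25],[0,0,-30],[0,0,-30],[0,0,-30]],"roll":[0,0,0,0,0],"gripper":[1,1,1,1,1]}' | sed -n 1,2p
python3 -m creep '{"delta_pos":[[0,0,-30],[0,0,-30],[0,0,-30],[0,0,-20],[0,0,-10]],"roll":[0,0,0,0,0],"gripper":[1,1,1,1,1]}' | sed -n 1,2p
python3 -m creep '{"delta_pos":[[0,0,0],[0,0,0],[0,0,0],[0,0,0],[0,0,0]],"roll":[0,0,0,0,0],"gripper":[1,1,1,1,1]}' | sed -n 1,2p
python3 -m creep '{"delta_pos":[[0,0,0],[0,0,0],[0,0,0],[0,0,0],[0,0,0]],"roll":[0,0,0,0,0],"gripper":[1,1,1,1,1]}'
```

```text
clock: 10.4
position: [0.5264, -0.3272, 0.2037]
clock: 10.82
position: [0.5264, -0.3273, 0.2037]
clock: 11.23
position: [0.5264, -0.3273, 0.2037]
clock: 11.65
position: [0.5264, -0.3273, 0.2037]
clock: 12.07
position: [0.5264, -0.3273, 0.2037]
clock: 12.48
position: [0.5264, -0.3272, 0.2037]
clock: 12.9
position: [0.5262, -0.3271, 0.3351]
clock: 13.32
position: [0.5262, -0.3271, 0.4569]
clock: 13.73
position: [0.5264, -0.3274, 0.4524]
clock: 14.15
position: [0.5264, -0.3273, 0.4537]
eef_rot: [0.98, 0.198, 0.0, -0.0]
contact_force: [-0.1, -0.9, -0.2]
width: -0.0
grip_force: 0.0
```

The fingertips are now about 28 cm up and the arm is at rest, so I'm handing in.

```bash
python3 -c "
from workcell import close_job
print(close_job())"
```

```text
the job is handed in; nothing more can be done
None
```

The job is handed in at 14 s: I held the fingertips about 2.3 cm above the uncovered dish and then about 2.3 cm above the 40 mm lid, each for over two seconds. I felt no contact, and the hand finished about 28 cm above the table.

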